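# Lay out the sampling place on the work board

## Robot

A 6-joint arm with a two-finger parallel gripper is mounted at the origin on a cart in front of the work surface, level with it; the furniture and walls round the work are solid. World frame = base frame: x ahead of the robot, y to its left, z up, the work surface at z = 0. Lengths are in m, angles in rad, forces in N, time in s.
With the tool pointing down it reaches from about 0.25 to 0.8 m from the base axis. Payload 3.9 kg.
Tool frame: the origin (TCP) lies at the very end of the fingers, on their centre line; the grasp point (between the pads) lies 19 mm behind it; z points along the fingers, y is the line along which they close (so a half turn about z gives the same grasp; the last joint's range is limited). The gripper opens to 85 mm and grips with 20 to 120 N. Pads are 22 mm wide; open, the fingers measure 114 mm over their backs; the gripper's body (76 mm by 85 mm) begins 54 mm behind the grasp point. The pads swing forward as they close: fully open they stand 13 mm farther back than shut.
Start: joints at [-1.311, 0.26, -0.138, 1.173, 0, 1.571], TCP at [0.135, -0.507, 0.196] pointing down, gripper open.
Joint ranges: [-2.78, 2.78], [-0.83, 1.72], [-1.28, 1.37], [-1.9, 2.12], [-1.57, 1.48], [-3.14, 3.14]. Speed limits (rad/s): [2.57, 2.57, 3.14, 3.14, 3.14, 3.14].

## Interface

Orientations are given as a rotation vector (axis times angle).
In Python, from station import bot gives the robot as it stands.
- The arm moves only by the shell command python3 -m handwheel 'ROWS' [FORCE]. ROWS is JSON, a list of rows, each a list of 3 entries, a list of its own where there are three numbers: the opening, from 0 (shut) to 1 (fully open), then the shift along the tool's x, y, z in mm, then the turn about the tool's z in degrees. A call has 1 to 5 rows; each row is the pose to reach, as a shift and turn from the pose commanded when the call began, along the tool's axes at that moment; what a row does not reach only later rows make up. A row lasts 1/12 s, in which the tool goes at most 41.7 mm and 7.16 degrees, less where a joint would pass 70% of its speed; a pose out of reach is approached as far as the arm can. A call with a gripper value outside its range is refused whole. The fingers move at their own pace and stop on an object; FORCE is the grip in N (left out, the last holds). Time passes only in rows, so rows that repeat a pose let the fingers close. It gives the time, the measured TCP pose, the force, the opening and the grip force at its end, in the units of the state.
- bot.observe(): the state, without advancing time (a new reading comes with each control period).
- bot.get_image(name): name is "scene" or "top" or "wrist"; returns a dict with "pixels" (400x640x3 uint8, red, green, blue), "z_map" (400x640 float32, m along the optical axis (not along the pixel's ray), 0 where there is no reading), "mtx" (3x3 intrinsics, pixels), "pose" (4x4, takes a point from camera to world coordinates); the wrist camera has in their place "T_tool_cam" (4x4, takes a point from camera to tool coordinates, whose origin is the TCP and whose axes are the flange's). Camera axes: x right, y up, looking along -z (the intrinsics and any distortion apply to the point x, -y, -z); pixel columns grow to the right and rows downward; lengths in m; the calibration is good to about 2 mm. A picture is of the moment at which its call begins: read the wrist's pose just before it.
- bot.finish_job(): hands the job in; it is judged then, once.
The state is a dict: "time": time; "joints": joint angles; "joint_vel": joint speeds; "joint_torque": joint torques, N m; "ee_pos": TCP position; "tool_rot": TCP orientation; "ft_force": force on the tool from outside, world axes, zero at the start; "moment": the same for the moment, N m; "opening": finger opening in m; "grasp_force": force on a finger pad.
Only numpy, scipy, OpenCV 4.12 (cv2) and the standard library are available. Lean on these libraries where they do the work, as an engineer would, in place of code of your own. Each camera call takes 0.05 s, during which the arm holds its last target. There are 200 camera calls.

## Task

Lay out the sampling place on the grey board: stand the larger bottle inside the flask ring, and stand the smaller bottle on the board midway between the centres of the ring and the clear slide box. Lay the label pad flat on the closed clear lid of the slide box, centred and lengthwise with it, and stand the vial upright on the middle of the pad. Leave the weigh boat, the timer and the petri dish where they are.

Things in the scene. Friction and masses are not known exactly. Their poses are not given: they have to be found in the camera images.
- board: thin flat grey work board, fixed, 150 x 340 x 4 mm, at the robot's right; origin at the centre of its underside, long side along its y, top 4 mm above the origin. Flask ring and slide box are fixed on its long centre line, each 105 mm from its centre, one at each end (which end varies), so its centre is their midpoint
- flask_ring: white heavy ring (flask weight) lying flat on the board, fixed, outer diameter 124 mm at the foot, 27 mm high, open hole in the middle of at least 66 mm diameter through which the board shows; origin at the centre of its underside, on the board's top
- slide_case: clear flat plastic slide box, closed, fixed on the board, 69 x 96 x 28 mm (long side along its y, which lies roughly across the board); its flat clear top carries things, 28 mm above its origin, which is the centre of its underside
- large_bottle: the larger bottle: round white screw-cap reagent bottle, body 56 mm diameter, straight up to about 80 mm, 110 mm high, about 0.16 kg, standing loose; origin at the centre of its underside, z up. The four loose things to lay out start at the robot's left, beyond a fixed wooden rack (135 mm high, x 0.46 to 0.61, y -0.14 to 0.14) with tall shelves behind it from x 0.67: carry across in front
- small_bottle: the smaller bottle: round brown screw-cap reagent bottle, body 48 mm diameter, straight up to about 65 mm, 92 mm high, about 0.1 kg, standing loose; origin at the centre of its underside, z up
- vial: small round clear glass vial with a white cap, 27 mm diameter, 60 mm high, straight up to about 45 mm, about 0.03 kg, standing loose; origin at the centre of its underside, z up
- label_pad: flat cream-coloured pad of labels, 46 x 85 x 10 mm (long side along its y), 0.03 kg, lying loose; origin at the centre of its underside
- weigh_boat: bystander: white six-sided weigh boat, 54 x 61 x 13 mm; origin at the centre of its underside; leave it alone
- timer: bystander: white bench timer, 64 x 70 x 18 mm; origin at the centre of its underside; leave it alone
- petri_dish: bystander: round clear petri dish, 90 mm diameter, 16 mm high; origin at the centre of its underside; leave it alone
Things that resemble listed ones, but are neither listed nor needed, are in the scene too. Of the things shaped like the small_bottle, the brown one is meant.

How it is judged:
At the end, for the whole second after the job is handed in: Larger bottle upright on the board in the ring, smaller one upright midway between ring and box (15 mm); pad flat on the box along it (11 degrees), vial upright on the pad; each but the smaller bottle within 12 mm of the centre it stands on; bystanders in place; released and at rest (horizontal distance between large_bottle and flask_ring below 0.012 m and z of large_bottle in the frame of flask_ring between -0.005 and 0.005 m and angle between each of large_bottle, small_bottle, label_pad, vial's own z axis and vertical below 0.1 rad and horizontal distance between small_bottle and board below 0.015 m and z of small_bottle in the frame of board between -0.001 and 0.009 m and horizontal distance between label_pad and slide_case below 0.012 m and z of label_pad in the frame of slide_case between 0.023 and 0.033 m and angle between the y axis of label_pad and the y axis of slide_case, either way round below 0.2 rad and horizontal distance between vial and label_pad below 0.012 m and z of vial in the frame of label_pad between 0.005 and 0.015 m and linear speed of each of large_bottle, small_bottle, vial, label_pad below 0.02 m/s and angular speed of each of large_bottle, small_bottle, vial, label_pad below 0.2 rad/s); the robot touches nothing.
It fails at once if the weigh boat is moved more than 20 mm (distance of weigh_boat from where it was at the start of the episode above 0.02 m).
It fails at once if the timer is moved more than 20 mm (distance of timer from where it was at the start of the episode above 0.02 m).
It fails at once if the petri dish is moved more than 20 mm (distance of petri_dish from where it was at the start of the episode above 0.02 m).
It also fails if it takes over 125 s, if anything falls off the work surface, if the arm or the gripper's body presses on something with over 40 N, if the wrist force passes 120 N, or if a joint passes its speed limit or range.

## Working session

There is one attempt and no reset: what is moved stays moved. The work goes in short steps, Python scripts to look and compute and a shell command to move; the robot and the scene stay as the last step left them, time stands still between calls to the robot, and variables do not carry over. Pictures are saved under pics/ and viewed, at most 14 in all, crops included, and the job is handed in when it is done.

```bash
mkdir -p pics
cat > h.py <<'E'
import numpy as np, cv2
from scipy.spatial.transform import Rotation as R
from station import bot
def grab(name,fn=None):
    s=bot.observe(); im=bot.get_image(name)
    if name=="wrist":
        T=np.eye(4);T[:3,:3]=R.from_rotvec(s["tool_rot"]).as_matrix();T[:3,3]=s["ee_pos"]
        im["pose"]=T@np.array(im["T_tool_cam"])
    if fn: cv2.imwrite(fn,im["pixels"][:,:,::-1])
    np.savez(""+name+".npz",**{k:np.array(im[k]) for k in("pixels","z_map","mtx","pose")})
    return im
def load(name): return dict(np.load(""+name+".npz"))
def ray(im,u,v):
    K=im["mtx"];d=np.array([(u-K[0,2])/K[0,0],-(v-K[1,2])/K[1,1],-1.])
    return im["pose"][:3,3],im["pose"][:3,:3]@d
def atz(im,u,v,z):
    o,d=ray(im,u,v);return o+d*(z-o[2])/d[2]
def atd(im,u,v):
    o,d=ray(im,u,v);return o+d*im["z_map"][int(v),int(u)]
def proj(im,p):
    q=im["pose"][:3,:3].T@(np.array(p)-im["pose"][:3,3]);K=im["mtx"]
    return K[0,0]*q[0]/-q[2]+K[0,2],-K[1,1]*q[1]/-q[2]+K[1,2]
def togo(target,s=None):
    "world target TCP -> mm in tool axes"
    s=s or bot.observe();return R.from_rotvec(s["tool_rot"]).as_matrix().T@(np.array(target)-s["ee_pos"])*1000
E
python3 - <<'E'
from h import *
np.set_printoptions(precision=3,suppress=True)
for n in("scene","top"):
    im=grab(n,f"pics/{n}0.png"); print(n,im["mtx"].tolist(),im["pose"].round(3).tolist(),im.keys())
s=bot.observe();print(s);print(R.from_rotvec(s["tool_rot"]).as_matrix())
E
```

```text
scene [[362.6778482931553, 0.0, 314.4263454900928], [0.0, 362.6778482931553, 201.15008243019508], [0.0, 0.0, 1.0]] [[-0.717, 0.497, -0.489, -0.158], [-0.696, -0.529, 0.485, 0.835], [-0.018, 0.688, 0.725, 1.096], [0.0, 0.0, 0.0, 1.0]] dict_keys(['pixels', 'z_map', 'mtx', 'pose'])
top [[370.04356959173936, 0.0, 312.6031712614589], [0.0, 370.04356959173936, 202.30952303169846], [0.0, 0.0, 1.0]] [[-0.004, 0.992, -0.123, 0.363], [-1.0, -0.004, -0.004, 0.132], [-0.004, 0.123, 0.992, 1.488], [0.0, 0.0, 0.0, 1.0]] dict_keys(['pixels', 'z_map', 'mtx', 'pose'])
{'time': 0.1, 'joints': array([-1.311,  0.261, -0.139,  1.173,  0.   ,  1.571]), 'joint_vel': array([-0.001, -0.001,  0.004,  0.   , -0.001, -0.001]), 'joint_torque': array([ -0.   , -40.651,  25.453,   0.01 ,   0.   ,  -0.   ]), 'ee_pos': array([ 0.135, -0.507,  0.195]), 'tool_rot': array([-3.113, -0.407,  0.   ]), 'ft_force': array([ 0.013, -0.259, -0.146]), 'moment': array([ 0.017, -0.067, -0.016]), 'grasp_force': 0.0, 'opening': 0.0853680159327074}
[[ 0.966  0.257 -0.   ]
 [ 0.257 -0.966  0.002]
 [ 0.    -0.002 -1.   ]]
```

View pics/top0.png

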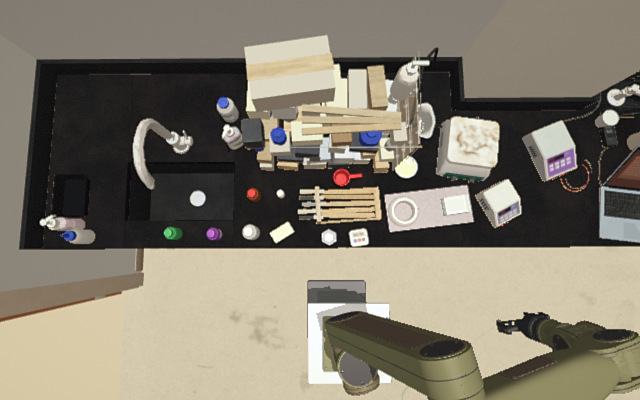

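View pics/scene0.png

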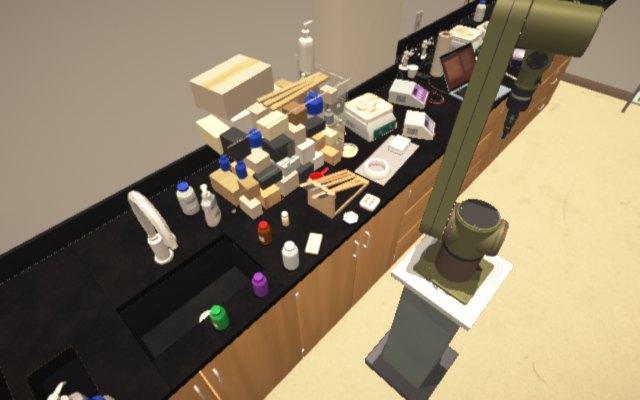

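Run:
```python
from h import *
np.set_printoptions(precision=3,suppress=True)
a=load("top")["pixels"][:,:,::-1]; b=load("scene")["pixels"][:,:,::-1]
c=cv2.resize(a[160:250,220:480],None,fx=3,fy=3,interpolation=cv2.INTER_CUBIC)
d=cv2.resize(b[190:320,180:440],None,fx=2.3,fy=2.3,interpolation=cv2.INTER_CUBIC)
o=np.zeros((c.shape[0]+d.shape[0],780,3),np.uint8);o[:270,:780]=c;o[270:,:d.shape[1]]=d
cv2.imwrite("pics/crop1.png",o)
t=load("top")
for n,u,v in [("lb",250,232),("sb",252.5,194),("vial",281,194),("pad",282,232),("ring",403,210),("box",456,205),("boat",329,237),("timer",359,237)]:
    print(n,atd(t,u,v))
```

```text
lb [0.423 0.37  0.108]
sb [0.568 0.366 0.092]
vial [0.573 0.26  0.061]
pad [0.427 0.26  0.007]
ring [ 0.514 -0.227  0.003]
box [ 0.53  -0.43   0.033]
boat [0.407 0.072 0.   ]
timer [ 0.406 -0.046  0.016]
```

View pics/crop1.png

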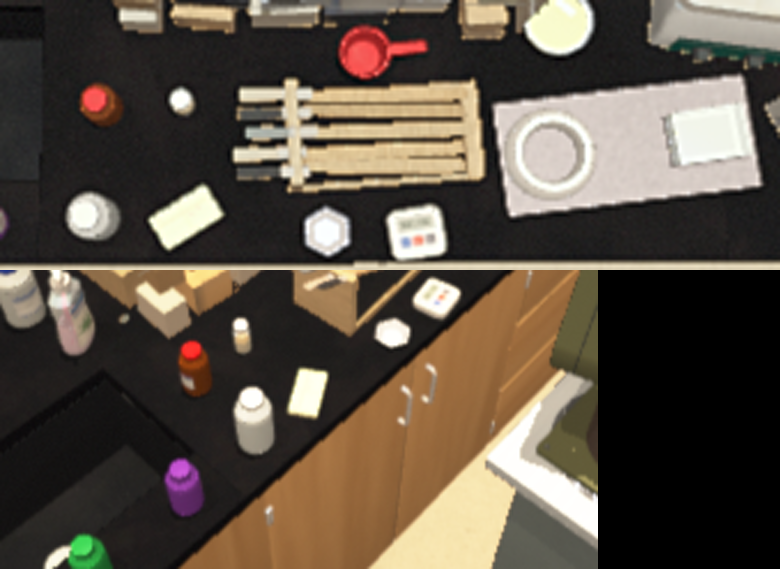

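The brown bottle with the red cap at top-image (252,194) is the small_bottle. The lookalikes are purple (214,234) and green (173,233), so the brown colour settles it. The white large_bottle is at (250,232), the vial at (281,194) and the pad at (282,232). The ring (403,210) and box (456,205) are on the board, and the petri dish is probably at (405,167). I'll move above the board for a closer look.

```bash
python3 -m handwheel '[[1,[36,-10,-17],0],[1,[72,-20,-34],0],[1,[108,-30,-51],0],[1,[144,-40,-68],0],[1,[180,-50,-85],0]]' 40
python3 -m handwheel '[[1,[36,-10,-17],5],[1,[72,-20,-34],10],[1,[108,-30,-51],15],[1,[130,-40,-60],15],[1,[130,-40,-60],15]]'
python3 -m handwheel '[[1,[0,0,0],0]]'
python3 - <<'E'
from h import *
im=grab("wrist","pics/w1.png");print(bot.observe()["ee_pos"],bot.observe()["time"],im["mtx"],im["pose"].round(3))
E
```

```text
time: 0.52
ee_pos: [0.2969, -0.4115, 0.2809]
tool_rot: [-3.115, -0.406, 0.001]
ft_force: [0.4, -1.6, 0.4]
opening: 0.085
grasp_force: 0.0
time: 0.93
ee_pos: [0.4156, -0.3386, 0.3419]
tool_rot: [3.141, 0.006, 0.006]
ft_force: [0.7, -0.4, -0.0]
opening: 0.0853
grasp_force: 0.0
time: 1.02
ee_pos: [0.4123, -0.3401, 0.3404]
tool_rot: [3.141, 0.002, -0.0]
ft_force: [-0.4, 0.0, -0.0]
opening: 0.0855
grasp_force: 0.0
[ 0.41115534 -0.34052066  0.33989824] 1.0667 [[287.65095899   0.         322.7757076 ]
 [  0.         287.65095899 196.07966235]
 [  0.           0.           1.        ]] [[ 0.001  0.947  0.321  0.494]
 [-1.     0.001  0.001 -0.341]
 [ 0.001 -0.321  0.947  0.519]
 [ 0.     0.     0.     1.   ]]
```

View pics/w1.png

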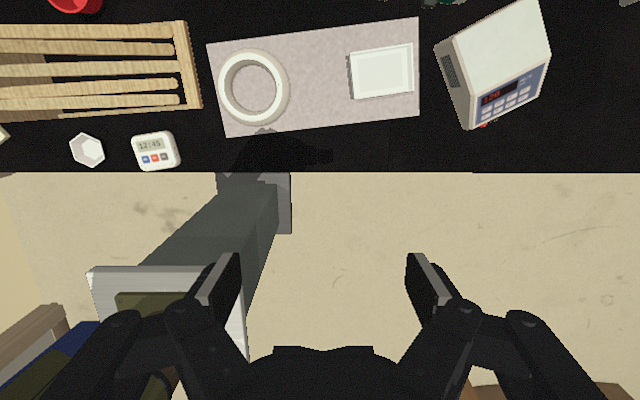

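Run:
```python
from h import *
im=load("wrist");a=im["pixels"][:,:,::-1]
cv2.imwrite("pics/crop2.png",cv2.resize(a[5:145,200:430],None,fx=3.4,fy=3.4,interpolation=cv2.INTER_CUBIC))
np.set_printoptions(precision=3,suppress=True)
for u,v in[(206,43),(418,16),(419,118),(226,137)]: print("board",atz(im,u,v,.004))
for u,v in[(350,50),(413,43),(414,93),(352,100)]: print("box",atz(im,u,v,.032))
print("z",[atd(im,u,v) for u,v in[(380,70),(300,60),(254,86),(225,86)]])
```

```text
board [ 0.578 -0.154  0.004]
board [ 0.617 -0.49   0.004]
board [ 0.463 -0.508  0.004]
board [ 0.43  -0.171  0.004]
box [ 0.565 -0.383  0.032]
box [ 0.574 -0.478  0.032]
box [ 0.503 -0.487  0.032]
box [ 0.492 -0.388  0.032]
z [array([ 0.537, -0.43 ,  0.032]), array([ 0.554, -0.304,  0.004]), array([ 0.514, -0.226,  0.003]), array([ 0.513, -0.185,  0.028])]
```

View pics/crop2.png

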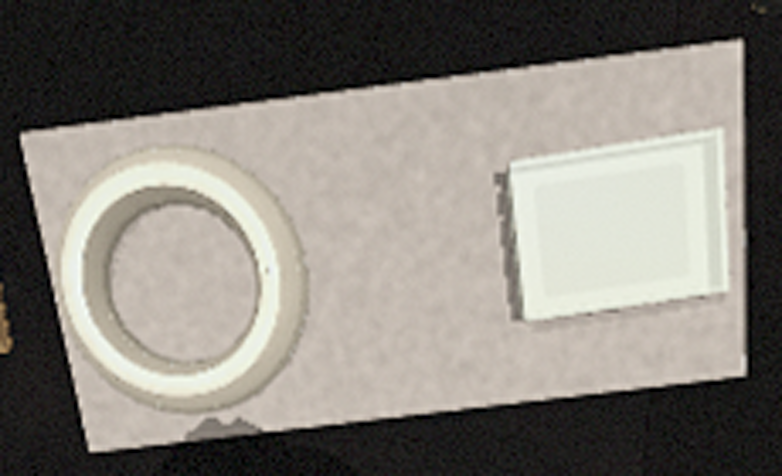

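The enlarged view shows the ring hole centred near crop (186,283), and the box corners at (510,162), (723,128), (729,292) and (524,321). The box's long side runs along the board, about 6.8° off world -y. That gives ring (0.511,-0.227), midpoint (0.522,-0.331) and box (0.534,-0.434). Next I'll cross in front to the loose items.

```bash
python3 -m handwheel '[[1,[0,-40,0],0],[1,[0,-80,0],0],[1,[0,-120,0],0],[1,[0,-160,0],0],[1,[0,-200,0],0]]' >/dev/null
python3 -m handwheel '[[1,[0,-40,0],0],[1,[0,-80,0],0],[1,[0,-120,0],0],[1,[0,-160,0],0],[1,[0,-200,0],0]]' >/dev/null
python3 -m handwheel '[[1,[0,-40,0],0],[1,[0,-80,0],0],[1,[0,-120,0],0],[1,[0,-160,0],0],[1,[0,-200,0],0]]' >/dev/null
python3 -m handwheel '[[1,[0,-30,0],0],[1,[0,-30,0],0],[1,[0,-30,0],0]]'
python3 - <<'E'
from h import *
im=grab("wrist");s=bot.observe();print(s["ee_pos"],s["joints"])
cv2.imwrite("pics/w2.png",cv2.resize(im["pixels"][0:190,120:520,::-1],None,fx=2,fy=2,interpolation=cv2.INTER_CUBIC))
E
```

```text
time: 2.57
ee_pos: [0.4156, 0.0687, 0.346]
tool_rot: [-3.063, -0.156, 0.008]
ft_force: [0.3, -0.6, 0.6]
opening: 0.0856
grasp_force: 0.0
[0.41551597 0.06861828 0.34595494] [ 1.00612478e-01  5.67373200e-02 -2.68049236e-03  1.51278356e+00
  7.45656181e-02  3.14060175e+00]
```

View pics/w2.png

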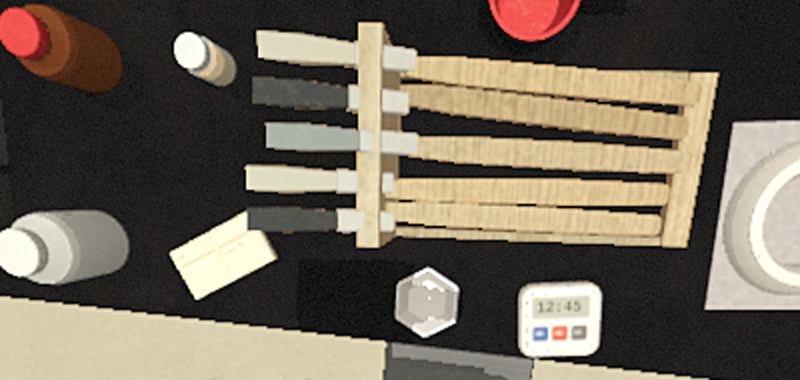

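```bash
python3 - <<'E'
from h import *
im=load("wrist");f=lambda u,v,z:atz(im,120+u/2,v/2,z)
np.set_printoptions(precision=3,suppress=True)
c=np.array([f(u,v,.01) for u,v in[(169,258),(250,210),(277,258),(197,300)]]);print(c,c.mean(0))
print("vial",f(192,50,.06),"lb",f(18,253,.11),"sb",f(20,34,.092))
t=load("top");g=lambda u,v,z:atz(t,220+u/3,160+v/3,z)
c=np.array([g(u,v,.01) for u,v in[(149,215),(205,184),(224,215),(167,249)]]);print(c,c.mean(0))
print("vial",g(181,98,.06),"lb",g(88,215,.11),"sb",g(94,99,.092))
E
python3 -m handwheel '[[1,[10,-20,0],-7],[1,[20,-40,0],-14],[1,[20,-60,0],-21],[1,[20,-80,0],-28],[1,[20,-100,0],-35]]' |head -3
python3 -m handwheel '[[1,[0,0,0],-7],[1,[0,0,0],-14],[1,[0,0,0],-21],[1,[0,0,0],-28],[1,[0,0,0],-35]]' |head -3
python3 -m handwheel '[[1,[0,0,0],-7],[1,[0,0,0],-14],[1,[0,0,0],-21],[1,[0,0,0],-28],[1,[0,0,0],-35]]' | head -3
python3 -m handwheel '[[1,[0,0,0],-7],[1,[0,0,0],-14],[1,[0,0,0],-19]]' | head -3
```

```text
[[0.421 0.309 0.01 ]
 [0.47  0.235 0.01 ]
 [0.432 0.21  0.01 ]
 [0.385 0.283 0.01 ]] [0.427 0.259 0.01 ]
vial [0.58  0.262 0.06 ] lb [0.427 0.376 0.11 ] sb [0.573 0.369 0.092]
[[0.428 0.309 0.01 ]
 [0.469 0.234 0.01 ]
 [0.428 0.209 0.01 ]
 [0.383 0.284 0.01 ]] [0.427 0.259 0.01 ]
vial [0.578 0.263 0.06 ] lb [0.424 0.372 0.11 ] sb [0.572 0.37  0.092]
time: 3.03
ee_pos: [0.4252, 0.1707, 0.3533]
tool_rot: [-2.873, -1.078, -0.027]
time: 3.45
ee_pos: [0.4252, 0.1699, 0.3533]
tool_rot: [-2.422, -1.898, -0.059]
time: 3.87
ee_pos: [0.4252, 0.1698, 0.3533]
tool_rot: [-1.747, -2.55, -0.087]
time: 4.12
ee_pos: [0.4252, 0.1697, 0.3533]
tool_rot: [-1.307, -2.812, -0.098]
```

```bash
cat >> h.py <<'E'
def st(target=None):
    s=bot.observe();M=R.from_rotvec(s["tool_rot"]).as_matrix()
    print("t",round(s["time"],2),"pos",s["ee_pos"].round(4),"yaw",np.degrees(np.arctan2(M[1,0],M[0,0])).round(1),"z",M[:,2].round(3),"j",s["joints"].round(2),"F",s["ft_force"].round(1),"op",round(s["opening"],4),"g",round(s["grasp_force"],1))
    if target is not None: print("go",togo(target,s).round(1))
E
python3 -c "
from h import *
st([.427,.259,.1])"
```

```text
t 4.12 pos [0.4252 0.1697 0.3533] yaw 130.2 z [-0.009  0.074 -0.997] j [0.32 0.11 0.08 1.52 0.07 1.19] F [ 0.1 -0.4 -0.3] op 0.0855 g 0.0
go [ 51.1  48.4 259.2]
```

```bash
python3 -m handwheel '[[0.75,[10,10,38],4],[0.75,[20,20,74],9],[0.75,[30,30,110],9],[0.75,[40,40,146],9],[0.75,[50,48,180],9]]' >/dev/null
python3 -m handwheel '[[0.75,[0,0,30],0],[0.75,[0,0,60],0],[0.75,[0,0,60],0]]' >/dev/null
python3 - <<'E'
from h import *
st([.427,.259,.001]); grab("wrist","pics/w3.png")
E
```

```text
t 4.78 pos [0.4232 0.2546 0.1135] yaw 120.9 z [-0.019  0.069 -0.997] j [ 0.49  0.25 -0.38  0.92  0.07  1.52] F [-1.3 -0.3 -0.2] op 0.0638 g 0.0
go [ -5.9   3.4 112.5]
```

View pics/w3.png

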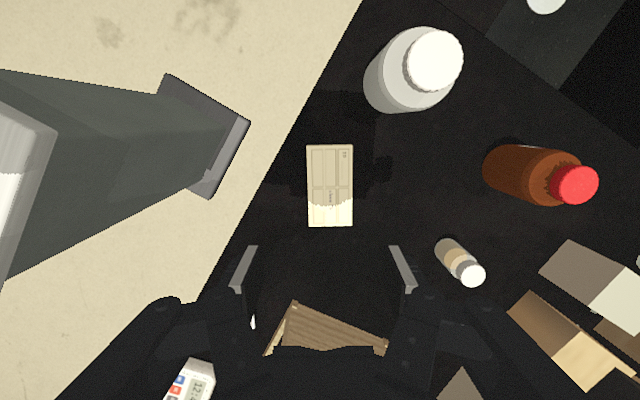

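The pad's corners are at (306,144), (352,144), (352,227) and (308,227), so it is aligned with the tool.

Run:
```python
from h import *
im=load("wrist");c=np.mean([atz(im,u,v,.01) for u,v in[(306,144),(352,144),(352,227),(307,227)]],0);print(c.round(4)); st([c[0],c[1],.001])
for n,u,v,z in(("vial",474,274,.06),("lb",435,61,.11),("sb",578,185,.092)):print(n,atz(im,u,v,z).round(4))
```

```text
[0.4281 0.2612 0.01  ]
t 4.83 pos [0.425  0.2553 0.1165] yaw 120.9 z [-0.016  0.071 -0.997] j [ 0.49  0.24 -0.38  0.93  0.07  1.52] F [-0.8 -0.3  0.3] op 0.0641 g 0.0
go [ -4.4   3.1 115.5]
vial [0.5792 0.2675 0.06  ]
lb [0.4271 0.3781 0.11  ]
sb [0.5739 0.3712 0.092 ]
```

```bash
python3 -m handwheel '[[0.75,[-4,3,35],0],[0.75,[-4,3,70],0],[0.75,[-4,3,95],0],[0.75,[-4,3,105],0],[0.75,[-4,3,105],0]]' >/dev/null
python3 -c "
from h import *
st([.4281,.2612,.001])"
```

```text
t 5.25 pos [0.4314 0.2622 0.0138] yaw 120.9 z [-0.011  0.073 -0.997] j [ 0.5   0.36 -0.52  0.66  0.07  1.53] F [-1.3 -0.2  0. ] op 0.064 g 0.0
go [-0.1 -3.7 12.7]
```

```bash
python3 -m handwheel '[[0.75,[0,-2,6],0],[0.75,[0,-3,11],0],[0.75,[0,-3,11],0]]' >/dev/null
python3 -c "
from h import *
st([.4281,.2612,.001])"
python3 -m handwheel '[[0.4,[0,0,0],0],[0.4,[0,0,0],0],[0.4,[0,0,0],0],[0.4,[0,0,0],0],[0.4,[0,0,0],0]]' 30
python3 -m handwheel '[[0.3,[0,0,0],0],[0.3,[0,0,0],0],[0.3,[0,0,0],0],[0.3,[0,0,0],0]]' 
python3 -m handwheel '[[0.3,[0,0,-10],0],[0.3,[0,0,-30],0],[0.3,[0,0,-60],0],[0.3,[0,0,-60],0]]'
```

```text
t 5.5 pos [0.4296 0.2622 0.004 ] yaw 120.9 z [-0.008  0.075 -0.997] j [ 0.5   0.37 -0.54  0.63  0.07  1.53] F [-0.7  0.   0.3] op 0.064 g 0.0
go [-0.2 -1.9  2.9]
time: 5.92
ee_pos: [0.4292, 0.2621, 0.0035]
tool_rot: [-1.529, -2.692, -0.094]
ft_force: [-0.4, 0.0, 0.3]
opening: 0.034
grasp_force: 0.0
time: 6.25
ee_pos: [0.4289, 0.2619, 0.0031]
tool_rot: [-1.528, -2.692, -0.093]
ft_force: [-0.4, -0.4, 0.4]
opening: 0.0254
grasp_force: 0.0
time: 6.58
ee_pos: [0.4327, 0.2591, 0.0674]
tool_rot: [-1.53, -2.695, -0.103]
ft_force: [0.9, -0.1, 0.4]
opening: 0.026
grasp_force: 0.0
```

The fingers closed above the pad because the open tips stand back from the TCP. I'll pre-open narrower and go down until there is contact.

```bash
python3 -m handwheel '[[0.65,[0,0,0],0],[0.65,[0,0,0],0],[0.65,[0,0,0],0],[0.65,[0,0,0],0],[0.65,[0,0,0],0]]' 30 >/dev/null
python3 - <<'E'
from h import *
st([.4281,.2612,0]); grab("wrist","pics/w4.png")
E
```

```text
t 7.0 pos [0.4287 0.2571 0.0621] yaw 120.9 z [-0.011  0.073 -0.997] j [ 0.49  0.3  -0.46  0.78  0.07  1.52] F [ 0.3 -0.3 -0. ] op 0.0558 g 0.0
go [-0.5 -0.2 62.2]
```

View pics/w4.png

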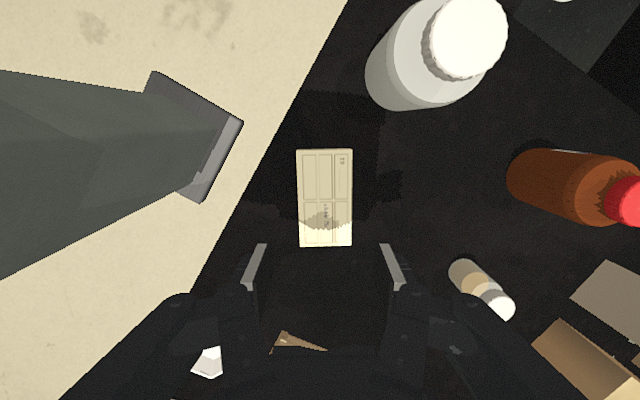

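The pad has not moved: its corners are at (297,149), (351,149), (352,246) and (299,246).

```bash
python3 -c "
from h import *
im=load('wrist');c=np.mean([atz(im,u,v,.01) for u,v in[(297,149),(351,149),(352,246),(299,246)]],0);print(c.round(4)); st([c[0],c[1],0])"
python3 -m handwheel '[[0.65,[0,0,30],0],[0.65,[0,0,50],0],[0.65,[0,0,58],0],[0.65,[0,0,58],0],[0.65,[0,0,58],0]]' 
python3 -m handwheel '[[0.65,[0,0,2],0],[0.65,[0,0,3],0],[0.65,[0,0,3],0]]' 
python3 -m handwheel '[[0.65,[0,0,2],0],[0.65,[0,0,3],0],[0.65,[0,0,3],0]]'
```

```text
[0.4284 0.2617 0.01  ]
t 7.05 pos [0.4288 0.2572 0.0622] yaw 120.9 z [-0.01   0.073 -0.997] j [ 0.49  0.3  -0.46  0.78  0.07  1.52] F [ 0.7 -0.1  0.8] op 0.0557 g 0.0
go [-0.2  0.1 62.4]
time: 7.47
ee_pos: [0.4286, 0.2616, 0.005]
tool_rot: [-1.528, -2.692, -0.092]
ft_force: [1.0, -0.6, -0.0]
opening: 0.0553
grasp_force: 0.0
time: 7.72
ee_pos: [0.4297, 0.2624, 0.0029]
tool_rot: [-1.529, -2.693, -0.095]
ft_force: [-0.1, -0.2, -0.3]
opening: 0.0556
grasp_force: 0.0
time: 7.97
ee_pos: [0.4289, 0.2622, -0.0008]
tool_rot: [-1.529, -2.692, -0.093]
ft_force: [-0.8, -0.4, -1.1]
opening: 0.0557
grasp_force: 0.0
```

```bash
python3 -m handwheel '[[0.65,[0,0,2],0],[0.65,[0,0,3],0],[0.65,[0,0,3],0]]' |grep -E "ee_pos|ft"
python3 -m handwheel '[[0.65,[0,0,1],0],[0.65,[0,0,2],0],[0.65,[0,0,2],0]]' |grep -E "ee_pos|ft"
python3 -m handwheel '[[0.45,[0,0,0],0],[0.45,[0,0,0],0],[0.45,[0,0,0],0],[0.45,[0,0,0],0],[0.45,[0,0,0],0]]'
```

```text
ee_pos: [0.4286, 0.2624, -0.0041]
ft_force: [0.3, -0.3, -0.3]
ee_pos: [0.4288, 0.2626, -0.006]
ft_force: [0.2, 0.2, -0.0]
time: 8.88
ee_pos: [0.4289, 0.2627, -0.0057]
tool_rot: [-1.529, -2.692, -0.093]
ft_force: [-0.7, -0.3, -0.3]
opening: 0.0387
grasp_force: 0.0
```

Run:
```python
from h import *
st([.4281,.2612,0]); im=grab("wrist")
a=im["pixels"][100:330,200:480,::-1]
cv2.imwrite("pics/w5.png",cv2.resize(a,None,fx=2.5,fy=2.5))
```

```text
t 8.88 pos [ 0.4289  0.2627 -0.0057] yaw 120.9 z [-0.009  0.074 -0.997] j [ 0.5   0.38 -0.55  0.61  0.07  1.53] F [-0.7 -0.3 -0.3] op 0.0387 g 0.0
go [-0.4 -1.3 -5.8]
```

View pics/w5.png

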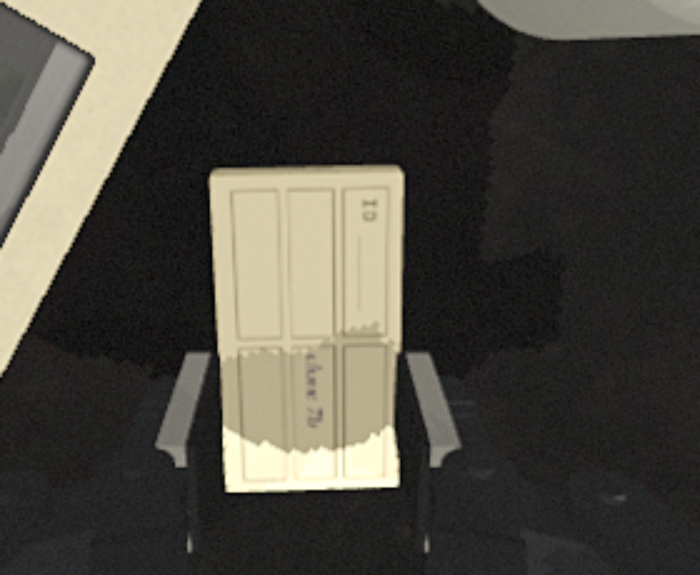

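The fingers look spread well around the pad, with the tips near crop (208,355) and (408,355). I'll check their actual height using depth.

Run:
```python
from h import *
im=load("wrist");M=R.from_rotvec(bot.observe()["tool_rot"]).as_matrix();p=bot.observe()["ee_pos"]
for u,v in[(202,358),(195,380),(180,440),(416,358),(425,380),(440,440),(310,360),(310,200),(310,470),(150,200)]:
    q=atd(im,200+u/2.5,100+v/2.5);print((u,v),q.round(4),"tool",(M.T@(q-p)*1000).round(1),im["z_map"][int(100+v/2.5),int(200+u/2.5)].round(4))
```

```text
(202, 358) [0.4042 0.2561 0.0373] tool [ 10.  -23.3 -43.2] 0.1514
(195, 380) [0.4042 0.2554 0.0466] tool [ 10.  -23.4 -52.5] 0.1426
(180, 440) [0.4046 0.2544 0.0674] tool [ 10.4 -22.8 -73.4] 0.1227
(416, 358) [0.4429 0.2791 0.0388] tool [ 10.   21.8 -43.3] 0.1513
(425, 380) [0.4433 0.2787 0.048 ] tool [ 10.1  22.3 -52.5] 0.1426
(440, 440) [0.4427 0.2771 0.0689] tool [ 10.5  21.5 -73.5] 0.1226
(310, 360) [0.4311 0.2572 0.0108] tool [ -4.6  -0.4 -16.9] 0.1811
(310, 200) [0.4099 0.2926 0.0115] tool [ 36.5  -0.4 -14.9] 0.1697
(310, 470) [0.447  0.2305 0.0111] tool [-35.6  -0.3 -19.3] 0.1887
(150, 200) [0.3769 0.2706 0.0005] tool [ 33.8 -40.4  -5.2] 0.1797
```

Run:
```python
from h import *
im=load("wrist");s=bot.observe();M=R.from_rotvec(s["tool_rot"]).as_matrix();p=s["ee_pos"]
T=lambda q:(M.T@(q-p)*1000).round(0).tolist()
for z in(0,-20,-43): print(z,np.round(proj(im,p+M@np.array([.01,-.023,z/1000]))),np.round(proj(im,p+M@np.array([0,-.023,z/1000]))))
v=250
for v in (236,240,243,250): print(v,[(u,T(atd(im,u,v))) for u in range(252,300,5)])
```

```text
0 [290. 212.] [291. 226.]
-20 [287. 225.] [287. 240.]
-43 [281. 243.] [282. 260.]
236 [(252, [-4.0, -48.0, -8.0]), (257, [-4.0, -44.0, -8.0]), (262, [-4.0, -41.0, -7.0]), (267, [-4.0, -38.0, -7.0]), (272, [-4.0, -35.0, -7.0]), (277, [-4.0, -31.0, -7.0]), (282, [-4.0, -28.0, -7.0]), (287, [1.0, -24.0, -16.0]), (292, [1.0, -20.0, -17.0]), (297, [1.0, -17.0, -17.0])]
240 [(252, [-6.0, -48.0, -8.0]), (257, [-7.0, -45.0, -8.0]), (262, [-7.0, -41.0, -8.0]), (267, [-7.0, -38.0, -8.0]), (272, [-7.0, -35.0, -8.0]), (277, [-7.0, -31.0, -8.0]), (282, [-7.0, -28.0, -7.0]), (287, [-2.0, -24.0, -16.0]), (292, [-2.0, -20.0, -17.0]), (297, [-2.0, -17.0, -17.0])]
243 [(252, [-9.0, -48.0, -8.0]), (257, [-9.0, -45.0, -7.0]), (262, [-9.0, -42.0, -7.0]), (267, [-9.0, -38.0, -7.0]), (272, [-9.0, -35.0, -8.0]), (277, [10.0, -25.0, -44.0]), (282, [10.0, -23.0, -43.0]), (287, [8.0, -21.0, -39.0]), (292, [-3.0, -20.0, -18.0]), (297, [-3.0, -17.0, -18.0])]
250 [(252, [82.0, -1.0, -179.0]), (257, [-14.0, -45.0, -8.0]), (262, [-13.0, -41.0, -10.0]), (267, [-14.0, -39.0, -8.0]), (272, [10.0, -27.0, -51.0]), (277, [10.0, -24.0, -50.0]), (282, [10.0, -22.0, -50.0]), (287, [4.0, -21.0, -40.0]), (292, [-8.0, -20.0, -19.0]), (297, [-8.0, -17.0, -19.0])]
```

The depth map shows the real fingertips about 43 mm behind the reported TCP, 37 mm above the table. I'll descend the remaining distance while watching the force.

```bash
python3 -m handwheel '[[0.65,[0,-1,0],0],[0.65,[0,-1,0],0],[0.65,[0,-1,10],0],[0.65,[0,-1,20],0],[0.65,[0,-1,26],0]]' |grep -E "ee_pos|ft|open"
python3 -m handwheel '[[0.65,[0,0,2],0],[0.65,[0,0,4],0],[0.65,[0,0,4],0],[0.65,[0,0,4],0]]' |grep -E "ee_pos|ft|open"
python3 -m handwheel '[[0.65,[0,0,2],0],[0.65,[0,0,4],0],[0.65,[0,0,4],0],[0.65,[0,0,4],0]]' |grep -E "ee_pos|ft|open"
```

```text
ee_pos: [0.4274, 0.2639, -0.0324]
ft_force: [-0.9, 0.6, -0.6]
opening: 0.0554
ee_pos: [0.428, 0.2645, -0.0355]
ft_force: [-0.9, 0.4, -1.0]
opening: 0.0557
ee_pos: [0.4284, 0.2649, -0.0386]
ft_force: [-0.5, 0.4, 9.4]
opening: 0.0554
```

```bash
python3 -m handwheel '[[0.6,[0,0,-3],0],[0.5,[0,0,-3],0],[0.4,[0,0,-3],0],[0.4,[0,0,-3],0],[0.4,[0,0,-3],0]]' 30|grep -E "ee_pos|ft|open|grasp"
python3 -m handwheel '[[0.4,[0,0,0],0],[0.4,[0,0,0],0],[0.4,[0,0,-15],0],[0.4,[0,0,-30],0],[0.4,[0,0,-30],0]]' |grep -E "ee_pos|ft|open|grasp"
```

```text
ee_pos: [0.428, 0.2645, -0.0357]
ft_force: [-1.6, -2.5, 10.7]
opening: 0.0449
grasp_force: 29.8
ee_pos: [0.4299, 0.2631, -0.0048]
ft_force: [-0.6, 0.9, 0.3]
opening: 0.0449
grasp_force: 32.0
```

```bash
python3 -m handwheel '[[0.4,[0,0,-40],0],[0.4,[0,0,-80],7],[0.4,[0,0,-120],14],[0.4,[0,0,-160],21],[0.4,[0,0,-180],24]]' >/dev/null
python3 -m handwheel '[[0.4,[-36,-6,0],0],[0.4,[-74,-12,0],0],[0.4,[-112,-16,0],0],[0.4,[-150,-20,0],0],[0.4,[-190,-24,0],0]]' >/dev/null
python3 -m handwheel '[[0.4,[-36,-4,0],0],[0.4,[-74,-8,0],0],[0.4,[-112,-12,0],0],[0.4,[-150,-16,0],0],[0.4,[-190,-20,0],0]]' >/dev/null
python3 -c "
from h import *
st([.5336,-.431,.08])"
```

```text
t 12.1 pos [ 0.4306 -0.1343  0.1435] yaw 96.8 z [-0.009  0.075 -0.997] j [-0.36  0.19 -0.37  1.04  0.07  1.1 ] F [-0.2  0.3 -0. ] op 0.0452 g 32.0
go [-310.8   67.    40.3]
```

```bash
python3 -m handwheel '[[0.4,[-38,8,0],0],[0.4,[-76,16,0],0],[0.4,[-114,24,0],0],[0.4,[-152,32,0],0],[0.4,[-190,40,0],0]]' >/dev/null
python3 -m handwheel '[[0.4,[-38,8,10],0],[0.4,[-76,16,20],0],[0.4,[-115,24,40],0],[0.4,[-115,27,60],0],[0.4,[-115,27,60],0]]' >/dev/null
python3 - <<'E'
from h import *
st([.5336,-.431,-.003]); grab("wrist","pics/w6.png")
E
```

```text
t 12.93 pos [ 0.5311 -0.4221  0.0548] yaw 96.7 z [-0.015  0.08  -0.997] j [-0.7   0.65  0.13  1.11  0.05  0.75] F [-0.3  1.  -1.6] op 0.0449 g 32.0
go [-13.8   1.8  56.8]
```

View pics/w6.png

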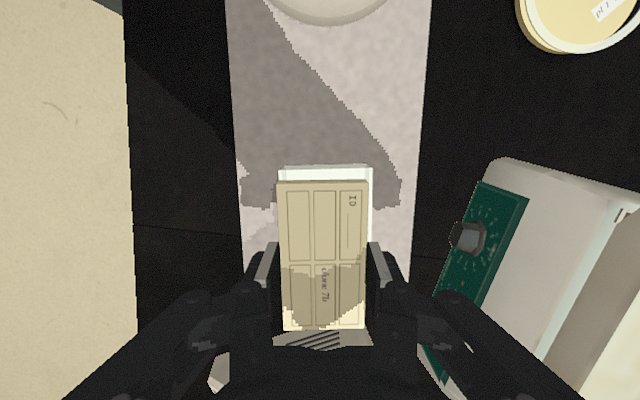

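```bash
python3 -m handwheel '[[0.4,[-6,1,20],0],[0.4,[-12,2,35],0],[0.4,[-13,2,42],0],[0.4,[-13,2,42],0],[0.4,[-13,2,42],0]]' |grep -E "ft"
python3 -c "
from h import *
st([.5336,-.431,-.003])"
```

```text
ft_force: [0.3, -0.9, -0.3]
t 13.4 pos [ 0.5359 -0.4308  0.019 ] yaw 96.9 z [-0.01   0.075 -0.997] j [-0.7   0.69  0.1   1.04  0.05  0.75] F [ 0.3 -0.9 -0.3] op 0.0447 g 32.0
go [-1.5 -2.3 22. ]
```

```bash
python3 -m handwheel '[[0.4,[-1,-2,8],0],[0.4,[-1,-2,14],0],[0.4,[-1,-2,18],0],[0.4,[-1,-2,18],0],[0.4,[-1,-2,18],0]]' |grep -E "ft|ee"
python3 -m handwheel '[[0.4,[0,0,1],0],[0.4,[0,0,2],0],[0.4,[0,0,2],0]]' |grep -E "ft|ee"
python3 -m handwheel '[[0.4,[0,0,1],0],[0.4,[0,0,2],0],[0.4,[0,0,2],0]]' |grep -E "ft|ee"
```

```text
ee_pos: [0.5339, -0.4313, 0.0004]
ft_force: [0.7, 0.2, 0.3]
ee_pos: [0.5343, -0.4315, -0.0013]
ft_force: [0.0, -0.3, -0.4]
ee_pos: [0.5344, -0.4315, -0.0027]
ft_force: [0.2, -0.0, 2.8]
```

Contact. I'll release with a partial opening, rise and look.

```bash
python3 -m handwheel '[[0.7,[0,0,0],0],[0.7,[0,0,0],0],[0.7,[0,0,0],0],[0.7,[0,0,0],0]]' |grep -E "ft|ee|op"
python3 -m handwheel '[[0.7,[0,0,-10],0],[0.7,[0,0,-40],0],[0.7,[0,0,-80],0],[0.7,[0,0,-120],0],[0.7,[0,0,-120],0]]' >/dev/null
python3 - <<'E'
from h import *
st(); grab("wrist","pics/w7.png")
E
```

```text
ee_pos: [0.5341, -0.4312, -0.0035]
ft_force: [-0.9, 0.5, -0.3]
opening: 0.0597
t 15.07 pos [ 0.5395 -0.4443  0.1267] yaw 96.8 z [ 0.003  0.064 -0.998] j [-0.71  0.63  0.28  1.26  0.05  0.74] F [ 1.1 -0.8  1.6] op 0.06 g 0.0
```

View pics/w7.png

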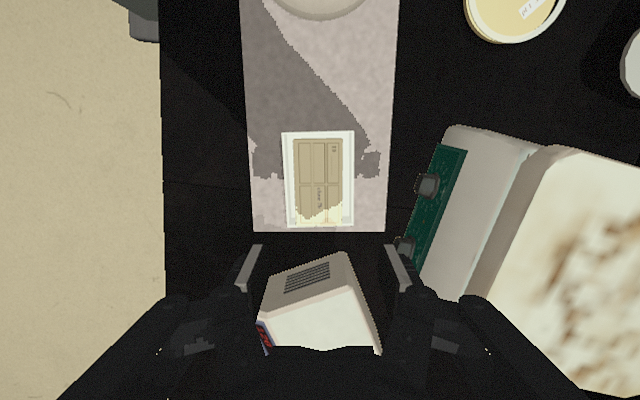

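The pad lies centred on the box: pad centre about (318,180), box centre about (319,179). Next is the vial.

```bash
python3 -c "
from h import *
im=load('wrist');print('pad',np.mean([atz(im,u,v,.042) for u,v in[(293,138),(342,138),(343,222),(295,222)]],0).round(4),'box',np.mean([atz(im,u,v,.032) for u,v in[(281,132),(353,130),(354,226),(287,228)]],0).round(4))"
python3 -m handwheel '[[0.7,[36,-8,-6],0],[0.7,[72,-16,-12],0],[0.7,[110,-25,-18],0],[0.7,[148,-34,-24],0],[0.7,[188,-43,-30],0]]' >/dev/null
python3 -m handwheel '[[0.7,[36,-7,0],0],[0.7,[72,-14,0],0],[0.7,[110,-20,0],0],[0.7,[148,-20,0],0],[0.7,[188,-15,0],0]]' >/dev/null
python3 -m handwheel '[[0.7,[38,4,0],0],[0.7,[76,8,0],0],[0.7,[114,12,0],0],[0.7,[152,16,0],0],[0.7,[190,20,0],0]]' >/dev/null
python3 -c "
from h import *
st([.579,.262,.08])"
```

```text
pad [ 0.534  -0.4329  0.042 ] box [ 0.5347 -0.4345  0.032 ]
t 16.37 pos [0.4297 0.1151 0.1885] yaw 96.8 z [-0.01   0.074 -0.997] j [ 0.2   0.12 -0.34  1.11  0.07  1.65] F [1.4 0.4 0.5] op 0.0598 g 0.0
go [119.7 165.8 117.7]
```

```bash
python3 -m handwheel '[[0.7,[35,0,0],0],[0.7,[70,20,0],0],[0.7,[90,50,10],0],[0.7,[105,80,20],0],[0.7,[115,110,30],0]]' >/dev/null
python3 -m handwheel '[[0.7,[0,20,20],0],[0.7,[3,40,40],0],[0.7,[3,55,55],0],[0.7,[3,55,55],0]]' >/dev/null
python3 - <<'E'
from h import *
st([.579,.264,-.021]); im=grab("wrist")
cv2.imwrite("pics/w8.png",im["pixels"][60:340,150:600,::-1])
E
```

```text
t 17.12 pos [0.5798 0.2559 0.1079] yaw 96.8 z [-0.014  0.072 -0.997] j [ 0.38  0.48 -0.04  1.04  0.07  1.83] F [-0.2 -0.2 -1.1] op 0.0599 g 0.0
go [ -1.3   0.8 129.2]
```

View pics/w8.png

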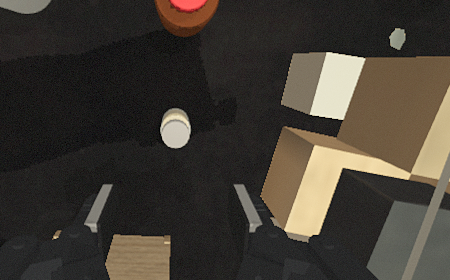

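The vial's cap is at full-image (326,195). Boxes stand to the +x side with their edge near (412,260), so I'll check that clearance.

Run:
```python
from h import *
im=load("wrist");c=atz(im,326,195,.06);print(c.round(4),atd(im,326,195).round(4))
M=R.from_rotvec(bot.observe()["tool_rot"]).as_matrix();p=bot.observe()["ee_pos"]
for u,v in[(413,258),(417,262),(435,190),(432,165),(440,112),(450,280)]: q=atd(im,u,v);print(q.round(3),(M.T@(q-p)*1000).round())
c2=c+[.0004,0.003,0]
st([c2[0],c2[1],-.021])
```

```text
[0.5804 0.2651 0.06  ] [0.5804 0.265  0.0596]
[0.679 0.199 0.02 ] [-74.  94.  84.]
[0.679 0.201 0.032] [-72.  94.  72.]
[0.687 0.272 0.019] [ -3. 110.  90.]
[0.686 0.294 0.001] [ 18. 111. 110.]
[0.683 0.346 0.   ] [ 69. 114. 114.]
[0.691 0.21  0.078] [-61. 106.  27.]
t 17.17 pos [0.5787 0.2557 0.1097] yaw 96.8 z [-0.014  0.072 -0.997] j [ 0.38  0.48 -0.04  1.04  0.07  1.83] F [ 0.4 -0.2 -0.2] op 0.0596 g 0.0
go [  2.4   4.3 131.3]
```

```bash
python3 -m handwheel '[[0.7,[3,3,30],0],[0.7,[3,3,60],0],[0.7,[3,3,90],0],[0.7,[3,3,110],0],[0.7,[3,3,115],0]]' >/dev/null
python3 -c "
from h import *
st([.580,.269,-.021])"
```

```text
t 17.58 pos [ 0.5775  0.2667 -0.0046] yaw 96.8 z [-0.015  0.072 -0.997] j [ 0.39  0.57 -0.19  0.79  0.07  1.84] F [-0.4 -1.1 -0.2] op 0.0597 g 0.0
go [ 0.7  2.9 16.5]
```

```bash
python3 -m handwheel '[[0.7,[1,2,8],0],[0.7,[1,2,15],0],[0.7,[1,2,15],0],[0.5,[1,2,15],0],[0.4,[1,2,15],0]]' 30|grep -E "ft|ee|op"
python3 -m handwheel '[[0.2,[0,0,0],0],[0.2,[0,0,0],0],[0.2,[0,0,0],0],[0.2,[0,0,0],0],[0.2,[0,0,0],0]]' 25
python3 -m handwheel '[[0.2,[0,0,0],0],[0.2,[0,0,0],0],[0.2,[0,0,0],0]]'
```

```text
ee_pos: [0.5841, 0.2707, -0.0153]
ft_force: [0.3, -0.1, 0.0]
opening: 0.0363
time: 18.42
ee_pos: [0.584, 0.2707, -0.0153]
tool_rot: [-2.048, -2.308, -0.08]
ft_force: [-0.8, -1.2, 5.3]
opening: 0.0263
grasp_force: 24.9
time: 18.67
ee_pos: [0.584, 0.2708, -0.0153]
tool_rot: [-2.048, -2.308, -0.08]
ft_force: [-1.3, 0.0, 6.2]
opening: 0.0263
grasp_force: 24.9
```

```bash
python3 -m handwheel '[[0.2,[0,0,-20],0],[0.2,[0,0,-60],0],[0.2,[0,0,-100],0],[0.2,[0,0,-140],0],[0.2,[0,0,-180],0]]' >/dev/null
python3 -m handwheel '[[0.2,[0,-38,-5],0],[0.2,[-5,-76,-10],0],[0.2,[-20,-110,-10],0],[0.2,[-50,-135,-10],0],[0.2,[-85,-150,-10],0]]' >/dev/null
python3 -m handwheel '[[0.2,[-38,-5,0],0],[0.2,[-76,-10,0],0],[0.2,[-114,-16,0],0],[0.2,[-152,-20,0],0],[0.2,[-190,-24,0],0]]' >/dev/null
python3 -m handwheel '[[0.2,[-38,-4,0],0],[0.2,[-76,-8,0],0],[0.2,[-114,-12,0],0],[0.2,[-130,-14,0],0]]' >/dev/null
python3 -c "
from h import *
st([.5335,-.428,.06])"
```

```text
t 20.25 pos [ 0.4462 -0.1714  0.1422] yaw 96.6 z [-0.008  0.072 -0.997] j [-0.41  0.24 -0.31  1.05  0.06  1.04] F [ 0.7 -0.3  0.4] op 0.0267 g 24.9
go [-270.2   57.1   62.8]
```

```bash
python3 -m handwheel '[[0.2,[-38,8,0],0],[0.2,[-76,16,0],0],[0.2,[-114,24,0],0],[0.2,[-152,32,0],0],[0.2,[-190,40,0],0]]' >/dev/null
python3 -m handwheel '[[0.2,[-38,8,10],0],[0.2,[-76,16,30],0],[0.2,[-80,17,60],0],[0.2,[-80,17,60],0],[0.2,[-80,17,60],0]]' >/dev/null
python3 -c "
from h import *
st([.5335,-.428,.028])"
```

```text
t 21.08 pos [ 0.5321 -0.4219  0.0599] yaw 96.8 z [-0.014  0.079 -0.997] j [-0.7   0.65  0.14  1.12  0.05  0.75] F [0.6 0.7 0.7] op 0.0262 g 24.8
go [-8.8  0.8 31.3]
```

```bash
python3 -m handwheel '[[0.2,[-5,0,5],0],[0.2,[-7,0,15],0],[0.2,[-7,0,22],0],[0.2,[-7,0,22],0],[0.2,[-7,0,22],0]]' |grep ft
python3 -c "
from h import *
st([.5335,-.428,.028])
grab('wrist','pics/w9.png')"
```

```text
ft_force: [0.4, -0.3, 0.1]
t 21.5 pos [ 0.5346 -0.4277  0.0402] yaw 96.9 z [-0.009  0.075 -0.997] j [-0.7   0.66  0.12  1.08  0.05  0.75] F [ 0.4 -0.3  0.1] op 0.0261 g 24.8
go [-1.1 -1.1 12.1]
```

View pics/w9.png

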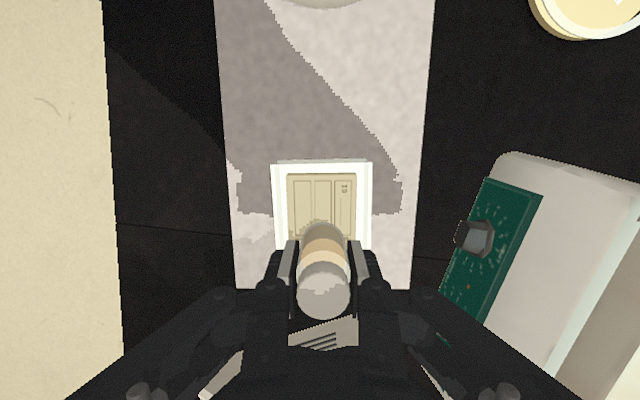

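```bash
python3 -c "
from h import *
im=load('wrist')
print(atd(im,324,294).round(4),[proj(im,[.534,-.4335,z]) for z in(.042,.115)])"
python3 -m handwheel '[[0.2,[-1,-1,5],0],[0.2,[-1,-1,8],0],[0.2,[-1,-1,8],0],[0.2,[-1,-1,8],0]]' |grep -E "ft|ee"
python3 -m handwheel '[[0.2,[0,0,2],0],[0.2,[0,0,2],0],[0.2,[0,0,2],0]]' |grep -E "ft|ee"
python3 -m handwheel '[[0.2,[0,0,2],0],[0.2,[0,0,2],0],[0.2,[0,0,2],0]]' |grep -E "ft|ee"
```

```text
[ 0.5346 -0.4304  0.1165] [(np.float64(322.03054583904776), np.float64(234.3076019328141)), (np.float64(321.6348010232059), np.float64(298.1420454440249))]
ee_pos: [0.5336, -0.4288, 0.0317]
ft_force: [-0.1, 0.2, -0.1]
ee_pos: [0.5338, -0.4288, 0.0299]
ft_force: [0.1, -0.5, -0.1]
ee_pos: [0.5338, -0.4286, 0.0279]
ft_force: [-0.3, -0.8, -0.5]
```

```bash
python3 -m handwheel '[[0.2,[0,0,1],0],[0.2,[0,0,2],0],[0.2,[0,0,2],0]]' |grep -E "ft|ee"
python3 -m handwheel '[[0.25,[0,0,0],0],[0.3,[0,0,0],0],[0.35,[0,0,0],0],[0.42,[0,0,0],0],[0.5,[0,0,0],0]]'
python3 -m handwheel '[[0.55,[0,0,-2],0],[0.6,[0,0,-20],0],[0.6,[0,0,-60],0],[0.6,[0,0,-100],0],[0.6,[0,0,-110],0]]' >/dev/null
python3 -c "
from h import *
st()
im=grab('wrist');cv2.imwrite('pics/w10.png',im['pixels'][80:300,200:460,::-1])"
```

```text
ee_pos: [0.534, -0.4288, 0.0269]
ft_force: [-0.6, 0.1, 4.7]
time: 23.05
ee_pos: [0.5337, -0.4284, 0.0255]
tool_rot: [-2.047, -2.307, -0.077]
ft_force: [-0.8, -0.2, -0.2]
opening: 0.0426
grasp_force: 0.0
t 23.47 pos [ 0.5375 -0.4392  0.1425] yaw 96.8 z [-0.001  0.068 -0.998] j [-0.71  0.62  0.31  1.3   0.05  0.74] F [ 0.7 -1.   1.9] op 0.0511 g 0.0
```

View pics/w10.png

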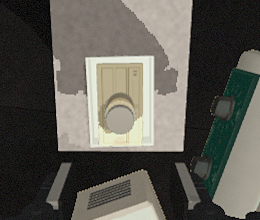

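The vial stands upright on the pad, with its cap at crop (119,119). Next the large bottle, which I'll locate from depth.

```bash
python3 -c "
from h import *
im=load('wrist');print(atd(im,319,199).round(4))"
python3 -m handwheel '[[1,[36,-8,-6],0],[1,[72,-16,-12],0],[1,[110,-25,-18],0],[1,[148,-34,-24],0],[1,[188,-43,-30],0]]' >/dev/null
python3 -m handwheel '[[1,[36,-7,0],0],[1,[72,-14,0],0],[1,[110,-20,0],0],[1,[148,-20,0],0],[1,[188,-15,0],0]]' >/dev/null
python3 -m handwheel '[[1,[38,4,0],0],[1,[76,8,0],0],[1,[114,12,0],0],[1,[152,16,0],0],[1,[190,20,0],0]]' >/dev/null
python3 -m handwheel '[[1,[38,4,0],0],[1,[76,8,0],0],[1,[114,12,0],0],[1,[152,16,0],0],[1,[190,20,0],0]]' >/dev/null
python3 - <<'E'
from h import *
im=grab("wrist");z=im["z_map"];v,u=np.nonzero(z>0)
o=im["pose"][:3,3];K=im["mtx"]
d=np.c_[(u-K[0,2])/K[0,0],-(v-K[1,2])/K[1,1],-np.ones(len(u))]*z[v,u][:,None]
P=o+d@im["pose"][:3,:3].T
for n,(x,y,zz) in dict(lb=(.426,.375,.11),sb=(.573,.37,.092)).items():
    m=(np.hypot(P[:,0]-x,P[:,1]-y)<.035)&(abs(P[:,2]-zz)<.004)
    Q=P[m];print(n,m.sum(),Q.mean(0).round(4) if m.sum() else "", ((Q.max(0)+Q.min(0))/2).round(4) if m.sum() else "")
st([.426,.379,.12])
E
```

```text
[ 0.5331 -0.432   0.1031]
lb 949 [0.4269 0.3779 0.1102] [0.4271 0.3778 0.1101]
sb 616 [0.5737 0.3711 0.0921] [0.5748 0.3707 0.0913]
t 25.23 pos [0.4276 0.3166 0.2221] yaw 97.2 z [-0.009  0.081 -0.997] j [ 0.59  0.23 -0.11  1.19  0.07  2.04] F [2.2 7.4 0.3] op 0.0857 g 0.0
go [ 53.6   6.  106.8]
```

```bash
python3 -m handwheel '[[1,[30,3,0],0],[1,[57,6,20],0],[1,[57,6,50],0],[1,[57,6,80],0],[1,[57,6,100],0]]' >/dev/null
python3 -c "
from h import *
st([.4265,.382,.008])"
```

```text
t 25.65 pos [0.4243 0.3715 0.1233] yaw 96.9 z [-0.012  0.072 -0.997] j [ 0.68  0.34 -0.22  0.97  0.06  2.13] F [-0.3 -0.3 -0.7] op 0.0856 g 0.0
go [  1.8   3.8 115.7]
```

```bash
python3 -m handwheel '[[1,[1,3,25],0],[1,[2,3,50],0],[1,[2,3,75],0],[1,[2,3,95],0],[1,[2,3,108],0]]' |grep ft
python3 -m handwheel '[[1,[0,0,0],0],[1,[0,0,0],0]]' |grep ft
python3 -c "
from h import *
st([.4265,.382,.008])"
```

```text
ft_force: [-0.9, -0.9, 0.7]
ft_force: [0.1, -0.1, -0.5]
t 26.23 pos [0.4267 0.3814 0.0181] yaw 96.8 z [-0.011  0.072 -0.997] j [ 0.69  0.44 -0.36  0.73  0.06  2.14] F [ 0.1 -0.1 -0.5] op 0.0855 g 0.0
go [-0.1 -0.1 10.1]
```

```bash
python3 -m handwheel '[[1,[0,0,5],0],[1,[0,0,10],0],[0.8,[0,0,11],0],[0.7,[0,0,11],0],[0.5,[0,0,11],0]]' 40|grep -E "ft|ee|op"
python3 -m handwheel '[[0.5,[0,0,0],0],[0.5,[0,0,0],0],[0.5,[0,0,0],0],[0.5,[0,0,0],0],[0.5,[0,0,0],0]]'|grep -E "ft|ee|op|gr"
python3 -m handwheel '[[0.5,[0,0,0],0],[0.5,[0,0,-10],0],[0.5,[0,0,-30],0],[0.5,[0,0,-60],0],[0.5,[0,0,-60],0]]'|grep -E "ft|ee|op|gr"
```

```text
ee_pos: [0.4278, 0.3835, 0.009]
ft_force: [-0.1, -0.1, 0.2]
opening: 0.0537
ee_pos: [0.4279, 0.3836, 0.0089]
ft_force: [-1.8, -1.1, 5.8]
opening: 0.0541
grasp_force: 43.1
ee_pos: [0.431, 0.3806, 0.0731]
ft_force: [1.4, 1.6, -0.9]
opening: 0.0538
grasp_force: 42.9
```

```bash
python3 -m handwheel '[[0.5,[0,-10,-30],0],[0.5,[0,-20,-60],0],[0.5,[0,-30,-90],0],[0.5,[0,-35,-120],0],[0.5,[0,-35,-120],0]]' >/dev/null
python3 -m handwheel '[[0.5,[-38,-4,0],0],[0.5,[-76,-8,0],0],[0.5,[-114,-12,0],0],[0.5,[-152,-16,0],0],[0.5,[-190,-20,0],0]]' >/dev/null
python3 -m handwheel '[[0.5,[-38,-4,0],0],[0.5,[-76,-8,0],0],[0.5,[-114,-12,0],0],[0.5,[-152,-16,0],0],[0.5,[-190,-20,0],0]]' >/dev/null
python3 -m handwheel '[[0.5,[-38,-4,0],0],[0.5,[-76,-8,0],0],[0.5,[-114,-12,0],0],[0.5,[-152,-16,0],0],[0.5,[-190,-20,0],0]]' >/dev/null
python3 -c "
from h import *
st([.511,-.2212,.06])"
```

```text
t 29.15 pos [ 0.4017 -0.2078  0.1443] yaw 96.8 z [-0.009  0.074 -0.997] j [-0.52  0.2  -0.36  1.06  0.06  0.93] F [ 1.6  0.3 -0.9] op 0.0543 g 43.6
go [-32.5 107.   82. ]
```

```bash
python3 -m handwheel '[[0.5,[-32,30,0],0],[0.5,[-32,70,20],0],[0.5,[-32,105,45],0],[0.5,[-32,105,60],0],[0.5,[-32,105,60],0]]' >/dev/null
python3 -m handwheel '[[0.5,[0,0,0],0],[0.5,[0,0,0],0]]' >/dev/null
python3 - <<'E'
from h import *
im=grab("wrist");z=im["z_map"];v,u=np.nonzero(z>0)
o=im["pose"][:3,3];K=im["mtx"]
d=np.c_[(u-K[0,2])/K[0,0],-(v-K[1,2])/K[1,1],-np.ones(len(u))]*z[v,u][:,None]
P=o+d@im["pose"][:3,:3].T
m=(np.hypot(P[:,0]-.511,P[:,1]+.227)<.05)&(P[:,2]>.12);Q=P[m]
top=np.percentile(Q[:,2],[50,90,95,98]);print(m.sum(),top)
Q=Q[abs(Q[:,2]-np.median(Q[:,2]))<.005];print(Q.mean(0).round(4),((Q.max(0)+Q.min(0))/2).round(4))
st([.511,-.2212,.013])
E
```

```text
37472 [0.18330788 0.20767049 0.21118388 0.21493805]
[ 0.5152 -0.2184  0.1831] [ 0.511  -0.2244  0.1833]
t 29.78 pos [ 0.5095 -0.2208  0.0836] yaw 96.8 z [-0.009  0.074 -0.997] j [-0.45  0.41 -0.22  0.98  0.06  1.  ] F [ 0.2 -0.2 -1.5] op 0.054 g 43.8
go [-5.8  1.4 70.4]
```

Run:
```python
from h import *
for n in("top","scene"):
    im=load(n);z=im["z_map"];v,u=np.nonzero(z>0);K=im["mtx"]
    d=np.c_[(u-K[0,2])/K[0,0],-(v-K[1,2])/K[1,1],-np.ones(len(u))]*z[v,u][:,None]
    P=im["pose"][:3,3]+d@im["pose"][:3,:3].T
    Q=P[(np.hypot(P[:,0]-.511,P[:,1]+.227)<.075)&(P[:,2]>.02)&(P[:,2]<.04)]
    c,r=cv2.minEnclosingCircle((Q[:,:2]*1000).astype(np.float32));print(n,len(Q),Q.mean(0).round(4),c,r)
im=load("top")
```

```text
top 312 [ 0.508  -0.2229  0.0276] (508.9578552246094, -223.8483428955078) 56.88819122314453
scene 184 [ 0.506  -0.2171  0.0266] (507.609375, -218.59683227539062) 56.82123947143555
```

```bash
python3 -m handwheel '[[0.5,[-2,1,15],0],[0.5,[-4,1,25],0],[0.5,[-4,1,30],0],[0.5,[-4,1,30],0],[0.5,[-4,1,30],0]]' |grep ft
python3 -c "
from h import *
st([.511,-.2212,.013])"
```

```text
ft_force: [0.2, -0.1, -1.6]
t 30.2 pos [ 0.5107 -0.2221  0.0529] yaw 96.8 z [-0.009  0.074 -0.997] j [-0.45  0.44 -0.26  0.91  0.06  1.  ] F [ 0.2 -0.1 -1.6] op 0.054 g 43.8
go [-2.1  0.4 39.8]
```

Run:
```python
from h import *
from scipy.optimize import least_squares
grab("wrist")
for n in("wrist","top"):
    im=load(n);z=im["z_map"];v,u=np.nonzero(z>0);K=im["mtx"]
    d=np.c_[(u-K[0,2])/K[0,0],-(v-K[1,2])/K[1,1],-np.ones(len(u))]*z[v,u][:,None]
    P=im["pose"][:3,3]+d@im["pose"][:3,:3].T
    r=np.hypot(P[:,0]-.511,P[:,1]+.226)
    Q=P[(r<.068)&(r>.028)&(P[:,2]>.026)&(P[:,2]<.035)]
    ang=np.degrees(np.arctan2(Q[:,1]+.226,Q[:,0]-.511))
    f=least_squares(lambda p:np.hypot(Q[:,0]-p[0],Q[:,1]-p[1])-p[2],[.511,-.226,.05],loss="soft_l1",f_scale=.002)
    print(n,len(Q),f.x.round(4),np.histogram(ang,8,(-180,180))[0], Q[:,2].mean())
```

```text
wrist 4157 [ 0.51   -0.2239  0.0462] [496   0   0 287 773 872 906 823] 0.029986296277148713
top 198 [ 0.5082 -0.2234  0.0474] [30 24 21 26 19 24 26 28] 0.029538542432319282
```

```bash
python3 -c "
from h import *
st([.510,-.2185,.013])"
python3 -m handwheel '[[0.5,[1,0,5],0],[0.5,[1,-1,10],0],[0.5,[1,-1,15],0],[0.5,[1,-1,15],0],[0.5,[1,-1,15],0]]' |grep ft
python3 -c "
from h import *
st([.510,-.2185,.013])"
```

```text
t 30.25 pos [ 0.5112 -0.2223  0.0532] yaw 96.8 z [-0.008  0.074 -0.997] j [-0.45  0.44 -0.26  0.91  0.06  1.  ] F [ 0.6 -0.9 -2. ] op 0.0538 g 43.8
go [ 0.9 -0.7 40.4]
ft_force: [0.3, 1.1, -0.9]
t 30.67 pos [ 0.5094 -0.2199  0.0372] yaw 96.8 z [-0.01   0.075 -0.997] j [-0.45  0.45 -0.29  0.87  0.06  1.  ] F [ 0.3  1.1 -0.9] op 0.0542 g 43.8
go [-0.5  0.8 24.2]
```

```bash
python3 -m handwheel '[[0.5,[0,0,5],0],[0.5,[0,0,10],0],[0.5,[0,0,15],0],[0.5,[0,0,19],0],[0.5,[0,0,19],0]]' |grep -E "ft|ee"
python3 -m handwheel '[[0.5,[0,0,2],0],[0.5,[0,0,2],0],[0.5,[0,0,2],0]]' |grep -E "ft|ee"
python3 -m handwheel '[[0.5,[0,0,2],0],[0.5,[0,0,2],0],[0.5,[0,0,2],0]]' |grep -E "ft|ee"
```

```text
ee_pos: [0.5088, -0.2183, 0.0176]
ft_force: [-0.1, -0.5, -1.7]
ee_pos: [0.5098, -0.2187, 0.0168]
ft_force: [0.4, 0.1, -0.7]
ee_pos: [0.5097, -0.2185, 0.0148]
ft_force: [0.8, -0.0, -2.5]
```

```bash
python3 -m handwheel '[[0.5,[0,0,1],0],[0.5,[0,0,2],0],[0.5,[0,0,2],0]]' |grep -E "ft|ee"
python3 -m handwheel '[[0.5,[0,0,1],0],[0.5,[0,0,1],0],[0.5,[0,0,1],0]]' |grep -E "ft|ee"
```

```text
ee_pos: [0.5099, -0.2184, 0.013]
ft_force: [-0.6, 0.7, -0.7]
ee_pos: [0.5099, -0.2184, 0.0129]
ft_force: [-2.0, 0.6, 6.9]
```

```bash
python3 -m handwheel '[[0.7,[0,0,0],0],[0.8,[0,0,0],0],[0.95,[0,0,0],0],[0.95,[0,0,0],0],[0.95,[0,0,0],0]]' |grep -E "ft|op"
python3 -m handwheel '[[0.95,[0,0,-10],0],[0.95,[0,0,-40],0],[0.95,[0,0,-80],0],[0.95,[0,0,-120],0],[0.95,[0,0,-160],0]]' >/dev/null
cat >> h.py <<'E'
def cloud(im):
    z=im["z_map"];v,u=np.nonzero(z>0);K=im["mtx"]
    d=np.c_[(u-K[0,2])/K[0,0],-(v-K[1,2])/K[1,1],-np.ones(len(u))]*z[v,u][:,None]
    return im["pose"][:3,3]+d@im["pose"][:3,:3].T
def find(P,x,y,z,r=.03,h=.004):
    Q=P[(np.hypot(P[:,0]-x,P[:,1]-y)<r)&(abs(P[:,2]-z)<h)]
    return len(Q),Q.mean(0).round(4) if len(Q) else None
E
python3 - <<'E'
from h import *
P=cloud(grab("wrist"));print(find(P,.51,-.224,.114),find(P,.534,-.433,.102,.02));st([.43,.25,.19])
E
```

```text
ft_force: [0.5, 0.3, -0.6]
opening: 0.081
(1170, array([ 0.5092, -0.223 ,  0.1141])) (0, None)
t 32.97 pos [ 0.5152 -0.2327  0.1824] yaw 96.9 z [ 0.003  0.068 -0.998] j [-0.46  0.36 -0.03  1.21  0.06  0.99] F [ 3.4 -1.8  4.9] op 0.081 g 0.0
go [488.8 -27.3  25. ]
```

```bash
python3 -m handwheel '[[0.9,[0,-35,0],0],[0.9,[10,-70,0],0],[0.9,[40,-85,0],0],[0.9,[80,-85,0],0],[0.9,[120,-80,0],0]]' >/dev/null
python3 -m handwheel '[[0.9,[38,4,0],0],[0.9,[76,8,0],0],[0.9,[114,12,0],0],[0.9,[152,16,0],0],[0.9,[190,20,0],0]]' >/dev/null
python3 -m handwheel '[[0.9,[38,4,0],0],[0.9,[76,8,0],0],[0.9,[114,12,0],0],[0.9,[152,25,0],0],[0.9,[180,50,0],0]]' >/dev/null
python3 -m handwheel '[[0.9,[30,25,0],0],[0.9,[60,50,10],0],[0.9,[60,80,20],0],[0.9,[60,110,20],0],[0.9,[60,110,20],0]]' >/dev/null
python3 - <<'E'
from h import *
P=cloud(grab("wrist"));print(find(P,.5737,.371,.092));st([.5737,.3755,.10])
E
```

```text
(708, array([0.5745, 0.3712, 0.0921]))
t 34.68 pos [0.547  0.3283 0.1915] yaw 96.8 z [-0.009  0.074 -0.997] j [0.5  0.44 0.11 1.22 0.07 1.96] F [-0.  -0.7 -0.2] op 0.0769 g 0.0
go [36.8 32.1 94.5]
```

```bash
python3 -m handwheel '[[0.9,[20,16,0],0],[0.9,[38,32,20],0],[0.9,[38,32,50],0],[0.9,[38,32,80],0],[0.9,[38,32,100],0]]' >/dev/null
python3 -m handwheel '[[0.9,[0,0,30],0],[0.9,[0,0,60],0],[0.9,[0,0,75],0],[0.9,[0,0,75],0]]' |grep ft
python3 -c "
from h import *
st([.574,.3755,-.006])"
```

```text
ft_force: [-0.9, -0.5, -0.3]
t 35.43 pos [0.5665 0.38   0.0172] yaw 96.8 z [-0.016  0.07  -0.997] j [ 0.56  0.62 -0.04  0.89  0.07  2.01] F [-0.9 -0.5 -0.3] op 0.0769 g 0.0
go [-7.   7.1 22.7]
```

```bash
python3 -m handwheel '[[0.9,[-3,3,5],0],[0.9,[-5,4,12],0],[0.9,[-5,4,18],0],[0.9,[-5,4,18],0],[0.9,[-5,4,18],0]]' |grep ft
python3 -c "
from h import *
st([.574,.3755,-.006])"
python3 -m handwheel '[[0.7,[0,0,0],0],[0.5,[0,0,0],0],[0.45,[0,0,0],0],[0.45,[0,0,0],0],[0.45,[0,0,0],0]]' 35|grep -E "ft|op|gr"
python3 -m handwheel '[[0.45,[0,0,0],0],[0.45,[0,0,0],0],[0.45,[0,0,0],0]]' |grep -E "ft|op|gr|ee"
```

```text
ft_force: [0.2, 0.1, -0.1]
t 35.85 pos [0.5754 0.379  0.003 ] yaw 96.8 z [-0.009  0.075 -0.997] j [ 0.55  0.63 -0.05  0.86  0.07  2.  ] F [ 0.2  0.1 -0.1] op 0.0766 g 0.0
go [-4.  -1.8  8.8]
ft_force: [-1.7, -0.9, 5.3]
opening: 0.0464
grasp_force: 36.4
ee_pos: [0.5754, 0.3794, 0.0034]
ft_force: [-1.8, -1.0, 5.3]
opening: 0.0459
grasp_force: 36.4
```

```bash
python3 -m handwheel '[[0.45,[0,0,-20],0],[0.45,[0,0,-60],0],[0.45,[0,0,-100],0],[0.45,[0,0,-140],0],[0.45,[0,0,-180],0]]' |grep -E "gr|ee"
python3 -m handwheel '[[0.45,[0,-38,-5],0],[0.45,[-5,-76,-15],0],[0.45,[-20,-110,-25],0],[0.45,[-40,-145,-30],0],[0.45,[-75,-160,-30],0]]' >/dev/null
python3 -m handwheel '[[0.45,[-38,-4,0],0],[0.45,[-76,-8,0],0],[0.45,[-114,-13,0],0],[0.45,[-152,-18,0],0],[0.45,[-190,-22,0],0]]' >/dev/null
python3 -m handwheel '[[0.45,[-38,-4,0],0],[0.45,[-76,-8,0],0],[0.45,[-114,-13,0],0],[0.45,[-152,-18,0],0],[0.45,[-190,-22,0],0]]' >/dev/null
python3 -c "
from h import *
st([.42,-.320,.15])"
```

```text
ee_pos: [0.5762, 0.3652, 0.1829]
grasp_force: 36.6
t 38.18 pos [ 0.4276 -0.1131  0.1775] yaw 96.8 z [-0.009  0.074 -0.997] j [-0.31  0.15 -0.33  1.12  0.07  1.14] F [ 0.7  0.2 -1.4] op 0.0462 g 36.8
go [-206.   -32.1   12.1]
```

```bash
python3 -m handwheel '[[0.45,[-40,-10,0],0],[0.45,[-80,-15,0],0],[0.45,[-120,-15,0],0],[0.45,[-160,0,0],0],[0.45,[-200,20,0],0]]' >/dev/null
python3 -m handwheel '[[0.45,[-15,35,0],0],[0.45,[-15,50,20],0],[0.45,[-15,50,40],0],[0.45,[-15,50,60],0],[0.45,[-15,50,60],0]]' |grep -E "ft|ee"
python3 - <<'E'
from h import *
P=cloud(grab("wrist"));st([.522,-.320,.0074])
for z in(.114,):print(find(P,.509,-.223,z))
E
```

```text
ee_pos: [0.5177, -0.3059, 0.0972]
ft_force: [-1.1, 1.7, -2.0]
t 39.07 pos [ 0.5184 -0.3065  0.0994] yaw 96.8 z [-0.015  0.078 -0.997] j [-0.57  0.49 -0.05  1.09  0.06  0.88] F [-0.1  0.2 -1.4] op 0.046 g 36.8
go [-21.1   2.5  90.6]
(3124, array([ 0.5093, -0.2234,  0.1141]))
```

```bash
python3 -m handwheel '[[0.45,[-15,2,20],0],[0.45,[-20,2,40],0],[0.45,[-20,2,60],0],[0.45,[-20,2,70],0],[0.45,[-20,2,75],0]]' |grep -E "ft|ee"
python3 -m handwheel '[[0.45,[0,0,0],0],[0.45,[0,0,0],0]]' >/dev/null
python3 - <<'E'
from h import *
st([.522,-.320,.0074]);P=cloud(grab("wrist"));z=bot.observe()["ee_pos"][2]-.0034+.092
print(find(P,.522,-.328,z,.03,.005))
E
```

```text
ee_pos: [0.5235, -0.3215, 0.0254]
ft_force: [-0.5, 0.4, -0.5]
t 39.65 pos [ 0.5249 -0.3223  0.0272] yaw 96.8 z [-0.008  0.073 -0.997] j [-0.58  0.56 -0.12  0.94  0.06  0.87] F [ 1.   0.8 -1.3] op 0.0465 g 36.8
go [ 1.1 -2.7 19.9]
(4514, array([ 0.5229, -0.3266,  0.1158]))
```

```bash
python3 -m handwheel '[[0.45,[0,-2,5],0],[0.45,[0,-2,10],0],[0.45,[0,-2,16],0],[0.45,[0,-2,16],0],[0.45,[0,-2,16],0]]' |grep -E "ft|ee"
python3 -m handwheel '[[0.45,[0,0,2],0],[0.45,[0,0,2],0],[0.45,[0,0,2],0]]' |grep -E "ft|ee"
python3 -m handwheel '[[0.45,[0,0,2],0],[0.45,[0,0,2],0],[0.45,[0,0,2],0]]' |grep -E "ft|ee"
```

```text
ee_pos: [0.5216, -0.3206, 0.0094]
ft_force: [0.3, -1.1, -0.2]
ee_pos: [0.5222, -0.3209, 0.0081]
ft_force: [-0.0, -0.0, -1.2]
ee_pos: [0.5225, -0.3211, 0.0074]
ft_force: [-1.9, -0.2, 4.5]
```

```bash
python3 -m handwheel '[[0.6,[0,0,0],0],[0.7,[0,0,0],0],[0.85,[0,0,0],0],[0.85,[0,0,0],0],[0.85,[0,0,0],0]]' |grep -E "ft|op"
python3 -m handwheel '[[0.85,[0,0,-10],0],[0.85,[0,0,-40],0],[0.85,[0,0,-80],0],[0.85,[0,0,-120],0],[0.85,[0,0,-160],0]]' >/dev/null
python3 -m handwheel '[[0.85,[0,-30,-20],0],[0.85,[30,-70,-40],0],[0.85,[70,-100,-60],0],[0.85,[110,-130,-60],0],[0.85,[150,-130,-60],0]]' >/dev/null
python3 -m handwheel '[[0.85,[30,0,0],0],[0.85,[60,0,0],0],[0.85,[60,0,0],0]]' >/dev/null
python3 - <<'E'
from h import *
st()
P=dict(wrist=cloud(grab("wrist")),top=cloud(grab("top")),scene=cloud(grab("scene")))
for n in P:
    print(n,"lb",find(P[n],.509,-.224,.114),"sb",find(P[n],.522,-.328,.096),"vial",find(P[n],.534,-.433,.102,.02),"pad",find(P[n],.534,-.433,.042,.055))
a=load("top")["pixels"];print(a.shape)
E
```

```text
ft_force: [-1.0, -0.0, -0.1]
opening: 0.0723
t 42.12 pos [ 0.3783 -0.1638  0.2396] yaw 97.0 z [-0.008  0.076 -0.997] j [-0.46  0.08 -0.25  1.28  0.06  0.98] F [-0.5 -0.3 -0.2] op 0.0725 g 0.0
wrist lb (647, array([ 0.5082, -0.2225,  0.1141])) sb (0, None) vial (0, None) pad (333, array([ 0.5164, -0.4134,  0.0426]))
top lb (50, array([ 0.5074, -0.2218,  0.1128])) sb (40, array([ 0.5206, -0.3282,  0.0955])) vial (17, array([ 0.5324, -0.433 ,  0.1014])) pad (153, array([ 0.5308, -0.4245,  0.0417]))
scene lb (29, array([ 0.5068, -0.2197,  0.1128])) sb (19, array([ 0.5211, -0.3239,  0.095 ])) vial (13, array([ 0.533 , -0.4306,  0.1002])) pad (64, array([ 0.5271, -0.4212,  0.0418]))
(400, 640, 3)
```

```bash
python3 -c "
from station import bot
print(bot.finish_job())"
```

```text
the job is handed in; nothing more can be done
None
```

I handed the job in at about 42 s of the 125 s allowed. The final depth readings put both bottles and the vial standing within a few millimetres of their targets, and the pad, last seen centred on the box lid, had the vial on it; no verdict came back, and I did not re-measure the three bystanders, though I moved nothing near them.

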